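# Proof-load a glazed tile in the spring tester

## Task

Proof-test the blue tile: take it from the wooden rack, stand it upright all the way down in the slot of the green tester and let go of it, then pull the tester's orange spring grip out until its black pointers stand over the green bands. Keep holding the grip there: the job finishes with the gripper still holding it against its spring and the tile still fully seated. Never let the pointers run into the red bands, and leave the other tiles and everything else on the bench where they are.

Things in the scene. Friction and masses are not known exactly. Their poses are not given: they have to be found in the camera images.
- blue_tile: the tile to test: flat blue ceramic tile, 10 thick (its x) x 80 wide (y) x 100 tall (z), about 160 g, standing upright in one of three slots of the rack (which one varies). Origin: centre of its underside. Both faces are alike and it may go into the tester either way round.
- white_tile: white glazed tile of the same size as the blue one, standing in another of the three rack slots; leave it there. Origin: centre of its underside.
- clay_tile: terracotta glazed tile of the same size as the blue one, standing in another of the three rack slots; leave it there. Origin: centre of its underside.
- rack: fixed wooden block 110 (x) x 190 (y) x 37 high, on the bench, with three slots in its top at y = -65, 0, +65, each 84 (x) x 13 (y), 25 deep; the tiles stand in them with their width along the rack's x and 12 above the bench, tops at 112. Origin: centre of its underside.
- tester: fixed tile tester: grey plate 275 (x -200 to +75) x 140 (y) x 12 high carrying a green block 90 (x) x 125 (y), top 75 above the bench, with one slot in its top. In front of the block (-x side, roughly toward the robot) stands the orange spring grip, with a white scale on the plate at either side of it. Origin: underside, directly below the slot's centre.
- scale_left (a point): middle of the green band of the scale at the tester's +y side (the other lies at y = -54). The scales run along the tester's x: green band x -134 to -146, red band farther out, x -154 to -180. A thin black pointer bar across both scales, 21 above the bench, moves with the grip directly below it: at x = -100 at rest.
- slot_floor (a point): centre of the floor of the tester's slot, 30 above the bench; a seated tile's origin lies here. The slot is 13 along the tester's x and 84 along its y, 45 deep; axes as the tester.
- slot_mouth (a point): centre of the slot's mouth, 75 above the bench, level with the block's top; the rim has a 4 mm chamfer all round.
- grip (a point): point to hold on the orange grip, in its middle, 85 above the bench and 15 below its top; moves with the grip. The grip is an upright slab 14 thick (tester's x) x 50 wide (y), from 50 to 100 above the bench; a 22 wide post below it runs to a rod 32 above the bench. 48 free between it and the green block at rest, free on the other sides. Axes as the tester.
- green_band (a point): where grip is when the pointers stand at the middle of the green bands: 40 out along the tester's -x from rest, at the same height. Axes as the tester.
- drawbar (a joint): how far the grip is pulled out along the tester's -x (m): 0 at rest, green band 0.034 to 0.046, red from 0.054, stop at 0.070. A spring pulls it back: 3 N at rest, 13 N at 0.040 (250 N/m).
- glaze_jar: closed glaze jar, 70 across x 90 high; standing aside on the bench, leave it alone. Origin: underside.
- mug: terracotta mug, 80 across x 90 high; standing aside on the bench, leave it alone. Origin: underside.
- mould: plaster mould block, 110 x 90 x 50 high; standing aside on the bench, leave it alone. Origin: underside.
- brush: brush lying on the bench; leave it alone.
- bowl: white bowl, 120 across x 50 high; standing aside on the bench, leave it alone. Origin: underside.

How it is judged:
By the outcome, as a careful person would: the job done as asked, in the order asked, and still so for the second after the job is handed in, while the arm keeps its last pose, push and grip.
It also fails if it takes over 54 s, if anything falls off the work surface, if the arm or the gripper's body presses on something with over 40 N, if the wrist force passes 120 N, or if a joint passes its speed limit or range.

## Robot

A 7-joint arm with a two-finger parallel gripper is mounted at the origin on the work surface. World frame = base frame: x ahead of the robot, y to its left, z up, the work surface at z = 0. Lengths are in m, angles in rad, forces in N, time in s.
With the tool pointing down it reaches from about 0.425 to 0.95 m from the base axis. Payload 4.7 kg.
Tool frame: the origin (TCP) lies on the centre line of the jaws, within the pads' length; the fingertips stand robot.nose_length ahead of it and the grasp point (between the pads) lies 8 mm behind it (robot.nose_length is the distance from the TCP to the fingertips, in m); z points along the fingers, y is the line along which they close (so a half turn about z gives the same grasp; the last joint's range is limited). The gripper opens to 85 mm and grips with 20 to 120 N. Pads are 22 mm wide; open, the fingers measure 114 mm over their backs; the gripper's body (76 mm by 85 mm) begins 54 mm behind the grasp point. The pads swing forward as they close: fully open they stand 13 mm farther back than shut.
Start: joints at [1.093, 0.469, -0.049, 1.532, 0.024, 1.141, -0.082], TCP at [0.293, -0.608, 0.205] pointing down, gripper open.
Joint ranges: [-2.59, 2.59], [-0.33, 1.99], [-1.39, 1.29], [0.1, 2.45], [-1.04, 4.18], [0.21, 1.99], [-2.66, 2.66]. Speed limits (rad/s): [2.57, 2.57, 3.14, 3.14, 3.14, 3.14, 3.14].

## Interface

Orientations are given as [roll, pitch, yaw] about the fixed x, y, z axes, in that order (R = Rz(yaw) Ry(pitch) Rx(roll)).
In Python, from plant import robot gives the robot as it stands. Calls block until the motion is done:
- robot.goto(position, orientation): joint-space move of the TCP to a pose.
- robot.move_straight(position, vel=0.15, attitude=None, contact_N=None): straight line of the TCP; attitude=None keeps the orientation; vel is the mean speed in m/s. With contact_N (N) it stops when the force on the tool has changed by that much, and returns True; else False.
- robot.move_joints(angles): joint-space move.
- robot.grip(opening, strength=None): opening from 0.0 (shut) to 1.0 (fully open); strength is the grip in N (None keeps the last); returns when the fingers have stopped.
- robot.sleep(seconds).
- robot.inverse_kinematics(position, orientation): joint angles nearest the present ones, or None.
- robot.sense(): the state.
- robot.grab_frame(name): name is "side" or "top" or "wrist"; returns a dict with "image" (480x640x3 uint8, red, green, blue), "range_z" (480x640 float32, m along the optical axis (not along the pixel's ray), 0 where there is no reading), "fx", "fy", "cx", "cy" (pixels), "dist_coeffs" ([k1, k2, p1, p2, k3] as OpenCV has them; the pictures are not rectified), "R" (3x3) and "t" (3): a world point X has camera coordinates R X + t. Camera axes: x right, y down, z forward; pixel columns grow to the right and rows downward; lengths in m; the calibration is good to about 2 mm. A picture is of the moment at which its call begins.
A pose or a line that the arm cannot do raises robot.IKError and nothing moves.
- robot.close_job(): hands the job in; it is judged then, once.
The state is a dict: "t": time; "joint_pos": joint angles; "joint_velocities": joint speeds; "effort": joint torques, N m; "tcp_pos": TCP position; "tcp_rot": TCP orientation; "wrist_force": force on the tool from outside, world axes, zero at the start; "torque": the same for the moment, N m; "opening": opening from 0.0 (shut) to 1.0 (fully open); "gripper_force": force on a finger pad.
Only numpy, scipy, OpenCV 4.12 (cv2) and the standard library are available. Lean on these libraries where they do the work, as an engineer would, in place of code of your own. Each camera call takes 0.05 s, during which the arm holds its last target. There are 200 camera calls.

## Working session

There is one attempt and no reset: what is moved stays moved. The work goes in short steps, each a Python script; the robot and the scene stay as the last script left them, time stands still between calls to the robot, and variables do not carry over. Pictures are saved under pics/ and viewed, at most 10 in all, crops included, and the job is handed in when it is done.

```bash
ls; mkdir -p pics; cat > h.py <<'E'
import numpy as np, cv2, pickle
from plant import robot
def cam(n,f):
    d=robot.grab_frame(n); pickle.dump(d,open(f'pics/{f}.pkl','wb'))
    cv2.imwrite(f'pics/{f}.png',d['image'][:,:,::-1]); return d
def world(d):
    h,w=d['range_z'].shape; K=np.array([[d['fx'],0,d['cx']],[0,d['fy'],d['cy']],[0,0,1]])
    u,v=np.meshgrid(np.arange(w),np.arange(h)); p=np.stack([u,v],-1).reshape(-1,1,2).astype(np.float64)
    n=cv2.undistortPoints(p,K,np.array(d['dist_coeffs'],float)).reshape(h,w,2)
    z=d['range_z'].astype(float); P=np.dstack([n[...,0]*z,n[...,1]*z,z])
    return (P-np.array(d['t']))@np.array(d['R'])
E
python3 - <<'E'
from h import *
cam('top','t0'); cam('side','s0'); s=robot.sense()
print(robot.nose_length,s)
E
```

```text
pics
0.011 {'t': 0.1, 'joint_pos': array([ 1.0930724 ,  0.469372  , -0.04862148,  1.53357974,  0.02410125,
        1.14099355, -0.08229832]), 'joint_velocities': array([-7.17845746e-05, -3.19175993e-03,  2.95504979e-04, -2.61350354e-03,
        1.74773263e-03,  3.47027530e-04, -7.95872669e-05]), 'effort': array([ 8.97074988e-04, -5.11513960e+01, -4.70109656e-02, -2.38389766e+01,
        1.07902990e-02,  4.35597074e-03, -4.74625310e-06]), 'tcp_pos': array([ 0.29266378, -0.60761883,  0.20445669]), 'tcp_rot': array([-3.13982638e+00,  5.05487326e-05,  4.48878969e-01]), 'wrist_force': array([-0.29657953, -0.63640395, -0.29213619]), 'torque': array([-0.03254238,  0.04444374, -0.01954652]), 'gripper_force': 0.0, 'opening': 0.9992261038903197}
```

View pics/t0.png

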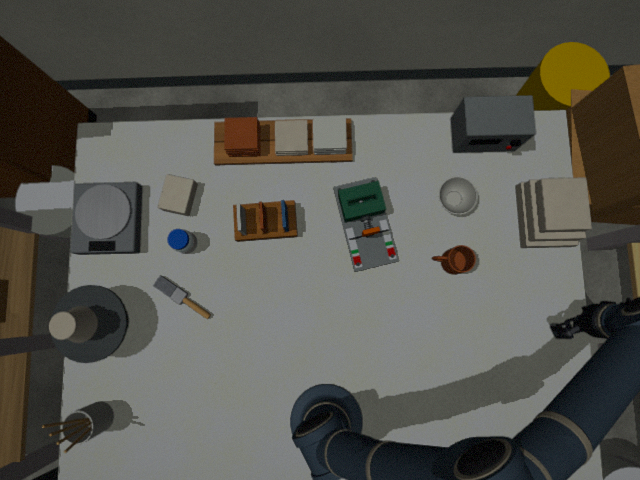

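View pics/s0.png

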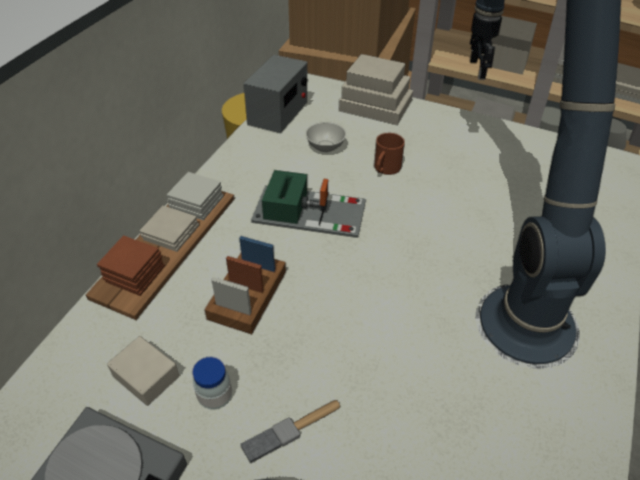

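The top view shows the blue tile in the rack's right slot (285,215), the tester at (365,225) with its slot at (362,199), and the orange grip at (372,231). The side view agrees. Next I'll measure these with depth.

```bash
python3 - <<'E'
from h import *
d=pickle.load(open('pics/t0.pkl','rb')); W=world(d); im=d['image']
hsv=cv2.cvtColor(im,cv2.COLOR_RGB2HSV); H,S,V=[hsv[...,i].astype(int) for i in range(3)]
def rep(n,m,box,zl,zh):
    mm=np.zeros(m.shape,bool); x0,y0,x1,y1=box; mm[y0:y1,x0:x1]=m[y0:y1,x0:x1]
    mm&=(W[...,2]>zl)&(W[...,2]<zh)&(d['range_z']>0)
    P=W[mm]; r=cv2.minAreaRect((P[:,:2]*1000).astype(np.float32)); print(n,len(P),P.mean(0).round(4),'rect',np.round(r[0],1),np.round(r[1],1),round(r[2],1), 'z',np.round(np.percentile(P[:,2],[5,50,95]),4))
T=np.ones(H.shape,bool)
rep('rack',(H<25)&(S>90),(225,190,305,250),.03,.045)
rep('blue',(H>95)&(H<125)&(S>60),(225,190,305,250),.09,.125)
rep('tiles',T,(225,190,305,250),.1,.12)
rep('greenblock',(H>60)&(H<95)&(S>80),(325,170,405,225),.066,.085)
rep('orange',(H<15)&(S>150),(350,215,395,245),.088,.11)
rep('plate',T,(325,170,405,275),.006,.02)
print(d['t'],d['R'])
cv2.imwrite('pics/c0.png',cv2.resize(im[165:285,220:400,::-1],(800,533),interpolation=cv2.INTER_CUBIC))
E
```

```text
rack 1565 [0.5979 0.1719 0.0375] rect [601.3 177.2] [110.5 190.7] 3.4 z [0.0329 0.0375 0.0419]
blue 106 [0.6028 0.1109 0.1104] rect [604.3 111.5] [78.4 10. ] 3.4 z [0.0963 0.1118 0.1168]
tiles 323 [0.6007 0.1782 0.1115] rect [601.5 176.8] [ 79.8 140.5] 3.1 z [0.1038 0.112  0.1165]
greenblock 1130 [ 0.6479 -0.1186  0.075 ] rect [ 648.9 -119.4] [ 90.8 124.8] 12.6 z [0.0701 0.075  0.0794]
orange 85 [ 0.5504 -0.1404  0.0991] rect [ 550.9 -140.9] [13.7 48.6] 12.1 z [0.0931 0.0995 0.1036]
plate 2412 [ 0.5471 -0.1393  0.0124] rect [ 595.6 -132.9] [245.2 330.3] 88.1 z [0.0072 0.0125 0.0173]
[0.02404102 0.52660688 1.28909753] [[-0.01960726 -0.99961422 -0.0196713 ]
 [-0.99007503  0.02215125 -0.13878312]
 [ 0.13916532  0.01675491 -0.99012741]]
```

View pics/c0.png

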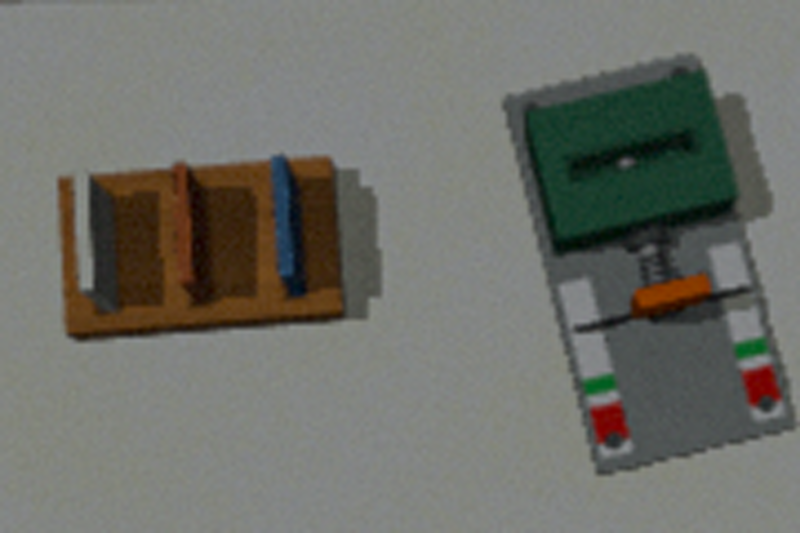

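The crop shows the tester's slot centre at about (630,160), the grip at (670,295), and the pointers at rest above the green bands. Fits agree with the nominal sizes: rack yaw is about 3.3° and tester yaw about 12.5°. I'll hover over the tester on the way and refine with the wrist camera.

```bash
cat >> h.py <<'E'
TY=np.deg2rad(12.5); RY=np.deg2rad(3.3); SL=np.array([.6489,-.1194])
ex=np.array([np.cos(TY),np.sin(TY)]); ey=np.array([-ex[1],ex[0]])
E
python3 - <<'E'
from h import *
for y in (TY+np.pi/2,TY-np.pi/2):
  for p in ([*SL,.3],[*SL,.1],[*(SL-.14*ex),.077]):
    print(round(y,2),p,robot.inverse_kinematics(p,[np.pi,0,y]))
for y in (RY,RY+np.pi,RY-np.pi): print(round(y,2),robot.inverse_kinematics([.604,.1115,.077],[np.pi,0,y]))
ys=[y for y in (TY+np.pi/2,TY-np.pi/2)]
qs=[robot.inverse_kinematics([*(SL-.05*ex),.32],[np.pi,0,y]) for y in ys]
c=[np.inf if q is None else abs(q[6]) for q in qs]; k=int(np.argmin(c)); print('use',ys[k])
robot.goto([*(SL-.05*ex),.32],[np.pi,0,ys[k]]); robot.sleep(.3)
cam('wrist','w0'); s=robot.sense(); print(s['t'],s['tcp_pos'],s['tcp_rot'],s['joint_pos'].round(2))
E
```

```text
1.79 [np.float64(0.6489), np.float64(-0.1194), 0.3] [ 0.50067436  0.44048981 -0.56323698  1.42142166  0.23565196  1.34704267
  0.14664562]
1.79 [np.float64(0.6489), np.float64(-0.1194), 0.1] [ 0.49820869  0.60770539 -0.55438216  1.64976646  0.36777314  0.98996709
  0.03775618]
1.79 [np.float64(0.5122185590032093), np.float64(-0.14970154595133442), 0.077] [ 0.61921593  0.44806769 -0.52462056  1.97046119  0.30705219  0.80083016
  0.13937509]
-1.35 [np.float64(0.6489), np.float64(-0.1194), 0.3] [-0.57005254  0.57263987  1.1133158   1.48843704 -0.5158333   1.4005992
 -2.35681491]
-1.35 [np.float64(0.6489), np.float64(-0.1194), 0.1] [-0.5614034   0.81374161  1.10740109  1.7159002  -0.79913273  1.13648068
 -2.13481107]
-1.35 [np.float64(0.5122185590032093), np.float64(-0.14970154595133442), 0.077] [-0.58471683  0.65061755  1.1128136   2.03525136 -0.74294465  0.93246962
 -1.99121599]
0.06 [ 0.06146866  0.54360207 -0.42755351  1.78556995  0.28358521  0.87336094
 -2.00860784]
3.2 [ 0.32423043  0.65199393 -0.82205096  1.77014821  0.56747151  0.97366258
  0.90087159]
-3.08 [ 0.32423043  0.65199393 -0.82205096  1.77014821  0.56747151  0.97366258
  0.90087159]
use 1.7889624832941877
2.5333 [ 0.6000435  -0.13051512  0.31990809] [-3.14146153e+00 -1.81159044e-05  1.78849913e+00] [ 0.56  0.35 -0.57  1.5   0.19  1.35  0.2 ]
```

View pics/w0.png

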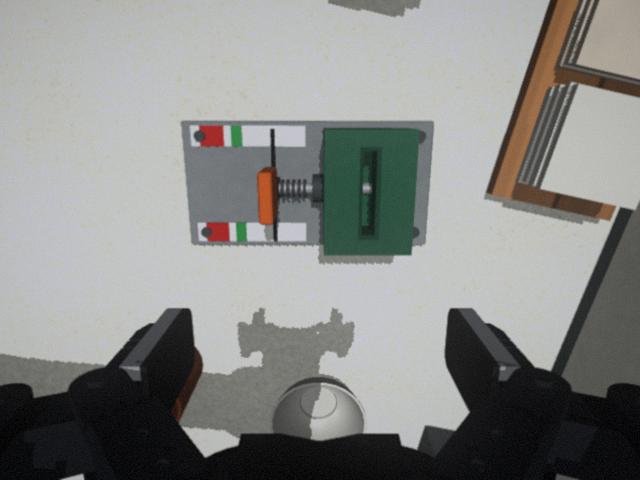

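The wrist view shows the whole tester: block at (370,190), slot centre at (369,193), grip at (267,196). I'll measure it here, then pick up the tile.

```bash
python3 - <<'E'
from h import *
d=pickle.load(open('pics/w0.pkl','rb')); W=world(d); im=d['image']
hsv=cv2.cvtColor(im,cv2.COLOR_RGB2HSV); H,S,V=[hsv[...,i].astype(int) for i in range(3)]
def rep(n,m,box,zl,zh):
    mm=np.zeros(m.shape,bool); x0,y0,x1,y1=box; mm[y0:y1,x0:x1]=m[y0:y1,x0:x1]
    mm&=(W[...,2]>zl)&(W[...,2]<zh)&(d['range_z']>0)
    P=W[mm]; r=cv2.minAreaRect((P[:,:2]*1000).astype(np.float32)); print(n,len(P),'rect',np.round(r[0],1),np.round(r[1],1),round(r[2],1),'z',np.median(P[:,2]).round(4))
rep('green',(H>60)&(H<95)&(S>80),(310,110,440,270),.068,.082)
rep('orange',(H<15)&(S>150),(240,150,300,240),.09,.11)
# pick
y=RY+np.pi; p=np.array([.604,.1117])
robot.goto([*p,.2],[np.pi,0,y]); robot.grip(.45)
robot.move_straight([*p,.077],vel=.12)
robot.grip(0,40); s=robot.sense(); print(s['t'],s['tcp_pos'],s['opening'],s['gripper_force'],s['wrist_force'])
robot.move_straight([*p,.22],vel=.1); s=robot.sense(); print(s['t'],s['opening'],s['gripper_force'],s['wrist_force'])
cam('side','s1')
cv2.imwrite('pics/s1c.png',cv2.resize(cv2.imread('pics/s1.png')[140:360,180:400],(600,600)))
E
```

```text
green 10216 rect [ 648.7 -121.5] [ 89.5 123.4] 12.6 z 0.0745
orange 767 rect [ 551.2 -142.1] [13.7 48.4] 12.5 z 0.0991
5.65 [0.60454862 0.11177367 0.07783448] 0.0928997709060431 42.41795539855957 [-0.60874984  0.0481561   3.67948126]
7.2333 0.1022727387327743 41.76366090774536 [-0.54301796 -0.10124506 -2.06119165]
```

View pics/s1c.png

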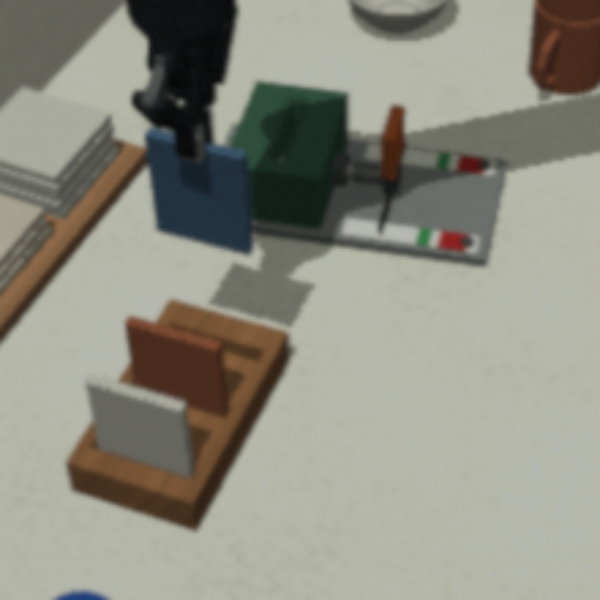

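The tile is lifted cleanly and hangs straight. Now insert it.

```bash
sed -i 's/^TY=.*/TY=np.deg2rad(12.55); RY=np.deg2rad(3.3); SL=np.array([.6488,-.1204])/' h.py; python3 - <<'E'
from h import *
y=TY+np.pi/2
robot.goto([*SL,.23],[np.pi,0,y]); robot.move_straight([*SL,.155],vel=.1); robot.sleep(.2)
s0=robot.sense(); print(s0['t'],s0['tcp_pos'],s0['wrist_force'])
hit=robot.move_straight([*SL,.0952],vel=.04,contact_N=10)
s=robot.sense(); print(hit,s['t'],s['tcp_pos'],s['wrist_force'],s['torque'],s['opening'])
E
```

```text
9.325 [ 0.64928184 -0.12043584  0.15585119] [ 0.60881102 -0.40191864 -1.72151812]
False 10.9667 [ 0.6491801  -0.12022439  0.09587415] [-1.05757599  0.02079184  3.05935879] [ 0.10952287  0.20299377 -0.00281964] 0.09935394292914265
```

It reached the expected depth. I'll press lightly to confirm the floor, release, rise and look.

```bash
python3 - <<'E'
from h import *
p=robot.sense()['tcp_pos']
hit=robot.move_straight([*SL,.091],vel=.02,contact_N=8)
s=robot.sense(); print(hit,s['tcp_pos'],s['wrist_force'],s['opening'])
robot.grip(.4); robot.sleep(.1)
robot.move_straight([*SL,.20],vel=.15)
robot.goto([*(SL-.1*ex),.20],[np.pi,0,TY+np.pi/2]); robot.sleep(.1)
s=robot.sense(); print(s['t'],s['tcp_pos'],s['wrist_force'],s['opening'])
d=cam('side','s2'); W=world(d); im=d['image']
hsv=cv2.cvtColor(im,cv2.COLOR_RGB2HSV)
d=cam('wrist','w2'); W=world(d); hsv=cv2.cvtColor(d['image'],cv2.COLOR_RGB2HSV)
m=(hsv[...,0]>100)&(hsv[...,0]<125)&(hsv[...,1]>60)&(d['range_z']>0)
P=W[m]; P=P[(np.linalg.norm(P[:,:2]-SL,axis=1)<.06)&(P[:,2]>.06)]
print(len(P)); 
if len(P)>20:
  print('ztop',np.percentile(P[:,2],[50,90,98]).round(4)); T=P[P[:,2]>np.percentile(P[:,2],90)-.006]; print(cv2.minAreaRect((T[:,:2]*1000).astype(np.float32)))
a=cv2.resize(cv2.imread('pics/s2.png')[140:260,220:380],(640,480)); cv2.imwrite('pics/s2c.png',a)
E
```

```text
True [ 0.65026873 -0.1199362   0.09585909] [-0.61439961 -0.05018868  4.78395867] 0.10255120414011885
13.075 [ 0.55173582 -0.14175056  0.19958835] [ 0.56898674 -0.64050057  0.40818523] 0.39802301205779206
6806
ztop [0.1211 0.1306 0.3041]
((621.7235107421875, -126.06655883789062), (64.62101745605469, 79.29081726074219), 12.720519065856934)
```

View pics/s2c.png

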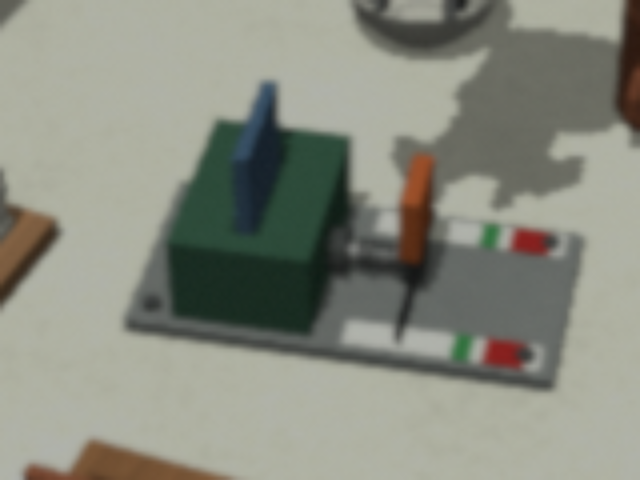

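View pics/w2.png

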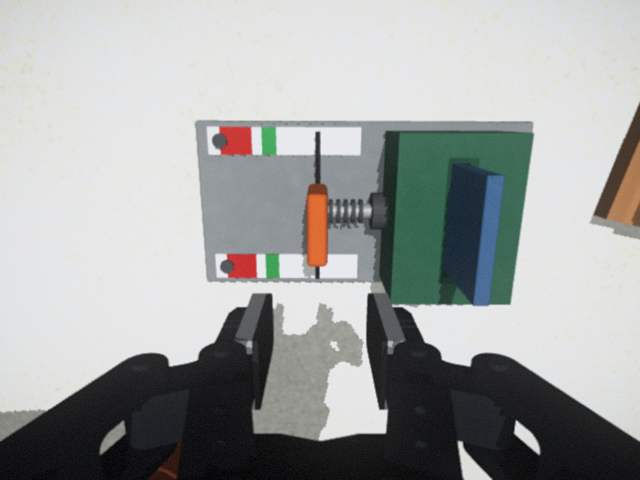

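The tile is fully seated: its top is at 0.130 m and the two views show it upright. Now take the grip and pull slowly.

```bash
python3 - <<'E'
from h import *
g=np.array([.5511,-.1415])
robot.goto([*g,.17],[np.pi,0,TY+np.pi/2])
print(robot.move_straight([*g,.077],vel=.1,contact_N=10))
robot.grip(0,90); s=robot.sense(); print(s['t'],s['tcp_pos'],s['opening'],s['gripper_force'],s['wrist_force'])
p0=s['tcp_pos']
robot.move_straight([*(g-.039*ex),.077],vel=.025); robot.sleep(.2)
s=robot.sense(); print(s['t'],(s['tcp_pos']-p0)[:2]@ex,(s['tcp_pos'][:2]-g)@ex,s['opening'],s['gripper_force'],s['wrist_force'])
cam('side','s3'); d=cam('top','t3')
a=cv2.resize(cv2.imread('pics/s3.png')[140:260,220:380],(400,300),interpolation=cv2.INTER_CUBIC)
b=cv2.resize(cv2.imread('pics/t3.png')[165:285,320:420],(400,480),interpolation=cv2.INTER_CUBIC)
o=np.zeros((480,800,3),np.uint8); o[:300,:400]=a; o[:,400:]=b; cv2.imwrite('pics/c3.png',o)
E
```

```text
False
14.9333 [ 0.55114303 -0.14155132  0.07715775] -1.1344442674147086e-05 0.0 [-0.33527218  1.05421205  0.7443185 ]
16.8417 -0.038958227812054026 -0.03892737386295019 0.0006873397643458484 0.0 [ 0.74919718  0.75785517 -0.77727877]
```

View pics/c3.png

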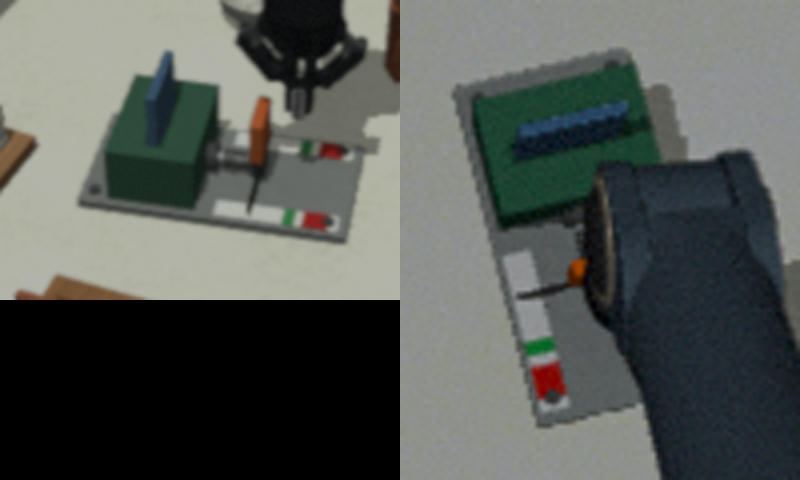

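The grasp missed. The gripper closed on nothing (opening 0, no force), and the pointer is still at rest with the fingers beside the grip. I'll check where the fingers really are.

```bash
python3 - <<'E'
from h import *
s=robot.sense(); print(s['t'],s['tcp_pos'],s['tcp_rot'],s['joint_pos'].round(3))
d=pickle.load(open('pics/s3.pkl','rb')); K=np.array([[d['fx'],0,d['cx']],[0,d['fy'],d['cy']],[0,0,1]])
q=np.array([s['tcp_pos'],s['tcp_pos']-[0,0,.011],[.5511,-.1415,.1],[*SL,.13]])
px=cv2.projectPoints(q,cv2.Rodrigues(np.array(d['R']))[0],np.array(d['t']),K,np.array(d['dist_coeffs']))[0][:,0]
print(px.round(1)); cr=((px-[220,140])*2.5).round(); print('crop',cr)
W=world(d)
for u,v in [(300,105),(300,95),(262,110),(262,150)]:
    uu,vv=int(u/2.5+220),int(v/2.5+140); print((u,v),W[vv,uu].round(3))
robot_img=cam('wrist','w4')
E
```

```text
16.9417 [ 0.51306747 -0.14996947  0.07698283] [ 3.14158993e+00 -2.60484967e-05  1.78989541e+00] [ 0.593  0.443 -0.49   1.97   0.286  0.796  0.16 ]
[[338.1 194.9]
 [338.  198.2]
 [322.8 185.7]
 [283.  170.9]]
crop [[295. 137.]
 [295. 146.]
 [257. 114.]
 [157.  77.]]
(300, 105) [ 0.506 -0.14   0.128]
(300, 95) [ 0.508 -0.143  0.137]
(262, 110) [ 0.55  -0.146  0.103]
(262, 150) [ 0.54  -0.124  0.072]
```

View pics/w4.png

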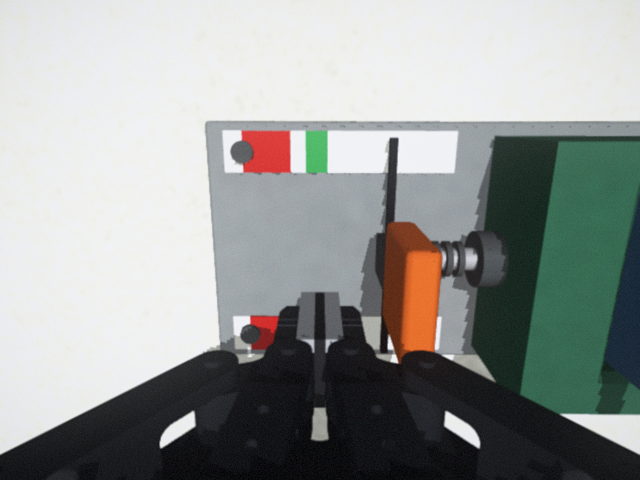

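The side view shows the tips well above the projected TCP tip, so I'll measure the fingertip offset from several earlier frames.

```bash
python3 - <<'E'
from h import *
for f in ('w0','w2','w4'):
    d=pickle.load(open(f'pics/{f}.pkl','rb')); W=world(d); C=-np.array(d['R']).T@np.array(d['t'])
    print(f,'cam',C.round(3))
    for u,v in {'w0':[(180,325),(460,325),(130,370)],'w2':[(262,305),(378,305),(262,340)],'w4':[(310,298),(328,298),(320,310),(305,330),(335,330)]}[f]:
        print((u,v),d['range_z'][v,u].round(3),W[v,u].round(3))
P={'s1':[.6045,.1117,.22],'s2':[.5517,-.1417,.1996],'s3':[.5131,-.15,.077]}
ims=[]
for f,t in P.items():
    d=pickle.load(open(f'pics/{f}.pkl','rb')); K=np.array([[d['fx'],0,d['cx']],[0,d['fy'],d['cy']],[0,0,1]])
    q=np.array([np.add(t,[0,0,o]) for o in (-.011,.008,.05,.1)])
    px=cv2.projectPoints(q,cv2.Rodrigues(np.array(d['R']))[0],np.array(d['t']),K,np.array(d['dist_coeffs']))[0][:,0]
    u,v=px[1].astype(int); c=cv2.resize(cv2.imread(f'pics/{f}.png')[v-50:v+50,u-33:u+33],(264,400),interpolation=cv2.INTER_CUBIC)
    for (a,b) in px: cv2.circle(c,(int((a-u+33)*4+2),int((b-v+50)*4+2)),3,(0,255,255),-1)
    ims.append(c)
cv2.imwrite('pics/c4.png',np.hstack(ims))
E
```

```text
w0 cam [ 0.585 -0.063  0.488]
(180, 325) 0.129 [ 0.557 -0.131  0.37 ]
(460, 325) 0.128 [ 0.639 -0.112  0.372]
(130, 370) 0.105 [ 0.552 -0.131  0.395]
w2 cam [ 0.537 -0.074  0.368]
(262, 305) 0.139 [ 0.531 -0.135  0.24 ]
(378, 305) 0.139 [ 0.569 -0.127  0.24 ]
(262, 340) 0.126 [ 0.534 -0.139  0.254]
w4 cam [ 0.498 -0.082  0.245]
(310, 298) 0.144 [ 0.508 -0.14   0.111]
(328, 298) 0.144 [ 0.514 -0.138  0.112]
(320, 310) 0.134 [ 0.511 -0.139  0.122]
(305, 330) 0.122 [ 0.507 -0.14   0.134]
(335, 330) 0.122 [ 0.515 -0.138  0.134]
```

View pics/c4.png

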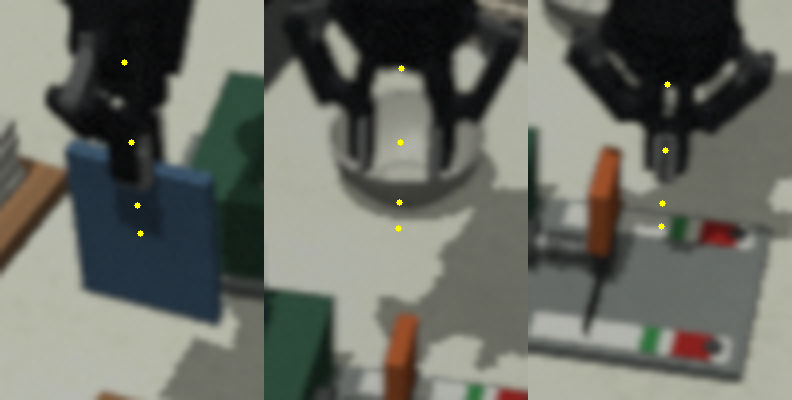

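The true fingertips sit about 25–30 mm above the TCP rather than 11 mm below it, consistently in all three frames. The reported nose length is therefore off by about 38 mm. The fingers passed above the grip and moved nothing. I'll retry with the TCP at z = 0.041, which puts the pads around z = 0.085.

```bash
python3 - <<'E'
from h import *
g=np.array([.5511,-.1415]); p=robot.sense()['tcp_pos']; Z=.041
robot.move_straight([p[0],p[1],.125],vel=.15); robot.grip(.4)
robot.move_straight([*g,.125],vel=.15)
hit=robot.move_straight([*g,Z],vel=.06,contact_N=8)
s=robot.sense(); print(hit,s['t'],s['tcp_pos'],s['wrist_force'])
if not hit:
  robot.grip(0,90); s=robot.sense(); p0=s['tcp_pos']; print(s['t'],p0,s['opening'],s['gripper_force'],s['wrist_force'])
  if s['opening']>.1:
    robot.move_straight([*(g-.02*ex),Z],vel=.025)
    s=robot.sense(); print(s['t'],(s['tcp_pos']-p0)[:2]@ex,s['opening'],s['gripper_force'],s['wrist_force'])
cam('side','s5')
cam('wrist','w5')
a=cv2.resize(cv2.imread('pics/s5.png')[140:260,220:380],(400,300),interpolation=cv2.INTER_CUBIC)
b=cv2.resize(cv2.imread('pics/w5.png'),(400,300))
cv2.imwrite('pics/c5.png',np.hstack([a,b]))
E
```

```text
False 19.8417 [ 0.55144031 -0.14152897  0.04141689] [ 0.44953137 -0.28241941 -0.20658486]
20.1583 [ 0.55032627 -0.14177955  0.0414999 ] 0.1501300828245884 88.52757096290588 [-4.01595787 -0.19627791  5.00571253]
21.1083 -0.016726263173549763 0.1523191446262981 87.73193120956421 [ 6.94501321  1.58121154 -1.64784803]
```

View pics/c5.png

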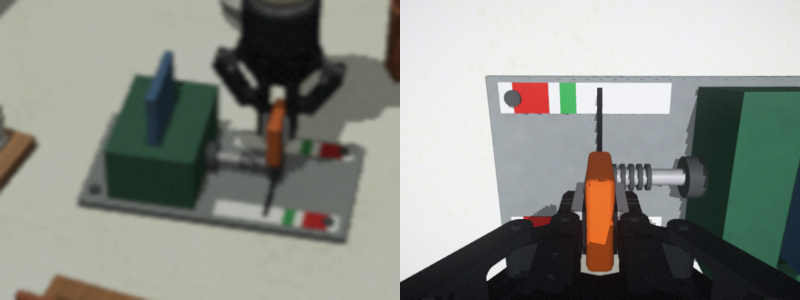

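The grip is now held: it has moved 17 mm and the force of 7 N matches the spring. That picture was my eleventh, one over the 10-view limit, so from here I'll verify with numbers only. Pull to the band and check pointer position, force and tile height.

```bash
python3 - <<'E'
from h import *
g=np.array([.5511,-.1415]); p0=np.array([.5503,-.1418])
robot.move_straight([*(g-.042*ex),.041],vel=.025); robot.sleep(.4)
s=robot.sense(); f=s['wrist_force'][:2]@ex
print(s['t'],'d',-(s['tcp_pos'][:2]-p0)@ex,-(s['tcp_pos'][:2]-g)@ex,'F',f,'d from F',(f-3)/250,s['opening'],s['gripper_force'])
def meas(n,f):
    d=cam(n,f); W=world(d); v=d['range_z']>0; L=np.dstack([(W[...,:2]-SL)@ex,(W[...,:2]-SL)@ey,W[...,2]])
    hsv=cv2.cvtColor(d['image'],cv2.COLOR_RGB2HSV); H,S,V=[hsv[...,i].astype(int) for i in range(3)]
    def r(k,m,yl,zl,zh,xl=-.2,xh=-.06):
        P=L[m&v&(L[...,0]>xl)&(L[...,0]<xh)&(abs(L[...,1]-yl)<.008)&(L[...,2]>zl)&(L[...,2]<zh)]
        print(n,k,len(P),np.percentile(P[:,0],[5,50,95]).round(4) if len(P)>3 else '')
    for yl in (.054,-.054):
        r('green',(H>45)&(H<80)&(S>120),yl,.005,.03)
        r('red',((H<8)|(H>172))&(S>150),yl,.005,.03)
        r('black',(V<60)&(S<140),yl,.014,.03,-.175)
    o=(H<15)&(S>150)&v&(abs(L[...,1])<.03)&(abs(L[...,2]-.1)<.006)&(L[...,0]>-.2)&(L[...,0]<-.05)
    print(n,'orange',o.sum(),L[o].mean(0).round(4) if o.any() else '')
    b=(H>100)&(H<125)&(S>60)&v&(abs(L[...,0])<.015)&(abs(L[...,1])<.05)&(L[...,2]>.07)&(L[...,2]<.2)
    if b.any(): print(n,'tile',b.sum(),np.percentile(L[b][:,2],[50,95]).round(4))
meas('wrist','w6'); meas('side','s6'); meas('top','t6')
E
```

```text
22.6417 d 0.03669436774238788 0.037540440600472215 F 12.577914991031387 d from F 0.03831165996412555 0.15084446038605445 87.80608177185059
wrist green 526 [-0.1458 -0.1427 -0.135 ]
wrist red 1701 [-0.1764 -0.1658 -0.1559]
wrist black 269 [-0.1391 -0.1373 -0.136 ]
wrist green 0 
wrist red 15 [-0.1799 -0.1793 -0.1784]
wrist black 0 
wrist orange 6685 [-0.1378  0.0028  0.099 ]
side green 9 [-0.1435 -0.1415 -0.1401]
side red 27 [-0.1749 -0.1673 -0.1595]
side black 1 
side green 0 
side red 27 [-0.1765 -0.1676 -0.1604]
side black 5 [-0.1427 -0.1403 -0.1394]
side orange 67 [-0.1382  0.0055  0.1017]
side tile 229 [0.1162 0.1345]
top green 12 [-0.143  -0.14   -0.1379]
top red 37 [-0.175  -0.165  -0.1559]
top black 4 [-0.137  -0.1362 -0.1357]
top green 0 
top red 0 
top black 0 
top orange 2 [-0.1397  0.0246  0.096 ]
top tile 189 [0.1247 0.1336]
```

The pointer is at about 37.5 mm, inside the green band. I'll nudge 2 mm toward its middle, check that it holds, and hand in.

```bash
python3 - <<'E'
from h import *
g=np.array([.5511,-.1415])
robot.move_straight([*(g-.0445*ex),.041],vel=.02)
for i in range(2):
    robot.sleep(.5); s=robot.sense(); f=s['wrist_force'][:2]@ex
    d=-(s['tcp_pos'][:2]-g)@ex; print(s['t'],d,(f-3)/250,s['opening'])
if .036<d<.044: print(robot.close_job())
E
```

```text
23.5667 0.0398188008384373 0.04018625588470453 0.15047719592375072
24.0667 0.03981594072516909 0.040328631880891176 0.1483305425063722
the job is handed in; nothing more can be done
None
```

The job is handed in at 24 s: the blue tile is seated in the tester and the gripper is holding the grip at about 40 mm, mid green band. The first grasp on the grip missed without moving anything, and I viewed 11 pictures, one over the limit of 10.

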